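Close up a row of circuit breakers against the end clamp

ROBOT

A 7-joint arm with a two-finger parallel gripper is mounted at the origin on the work surface. World frame = base frame: x ahead of the robot, y to its left, z up, the work surface at z = 0. Lengths are in m, angles in rad, forces in N, time in s.
With the tool pointing down it reaches from about 0.4 to 0.85 m from the base axis. Payload 10.4 kg.
Tool frame: the origin (TCP) lies at the very end of the fingers, on their centre line; the grasp point (between the pads) lies 19 mm behind it; z points along the fingers, y is the direction in which the jaws open and shut (so a half turn about z gives the same grasp; the last joint's range is limited). The gripper opens to 85 mm and grips with 20 to 120 N. Pads are 22 mm wide; open, the fingers measure 114 mm over their backs; the gripper's body (76 mm by 85 mm) begins 54 mm behind the grasp point. The pads swing forward as they close: fully open they stand 13 mm farther back than shut.
Start: joints at [-1.318, 0.332, -0.065, 1.46, 0.022, 1.35, -0.088], TCP at [0.17, 0.601, 0.231] pointing down, gripper open.
Joint ranges: [-2.6, 2.6], [-0.5, 2.12], [-1.47, 1.34], [0.16, 2.42], [-1.27, 4.41], [0.06, 2.06], [-2.6, 2.6]. Speed limits (rad/s): [2.22, 2.22, 2.79, 2.79, 3.14, 3.14, 3.14].

INTERFACE

Orientations are given as a unit quaternion [x, y, z, w].
In Python, from workcell import get_obs, camera, camera_info, hand_in gives the robot as it stands.
- The arm moves only by the tool move_arm, never from a script. Its argument "moves" is a list of rows, each a list of 3 entries, a list of its own where there are three numbers: the shift along the tool's x, y, z in units of 25 mm (1.0 is 25 mm), then the turn, a rotation vector about the tool's x, y, z in degrees, then the opening, from 0 (shut) to 1 (fully open). A call has 1 to 5 rows; each row shifts and turns the commanded pose from where the row before left it, along the tool's axes as they then stand; what a row does not reach is not made up. A row lasts 1/8 s, in which the tool goes at most 62.5 mm and 10.7 degrees, less where a joint would pass 70% of its speed; a pose out of reach is approached as far as the arm can. A call is refused whole if a number of a shift passes 1 or a number of a turn 10.7, either way. A call with a gripper value outside its range is refused whole. The fingers move at their own pace and stop on an object; "squeeze" is the grip in N (left out, the last holds). Time passes only in rows, so rows that do not move let the fingers close. It gives the time, the measured TCP pose, the force and the opening at its end, in the units of the state.
- get_obs(): the state, without advancing time (a new reading comes with each control period).
- camera(name): name is "scene" or "side" or "wrist"; returns the picture (420x560x3 uint8, red, green, blue); there is no depth.
- camera_info(name): a dict with "fx", "fy", "cx", "cy" (pixels), "D" ([k1, k2, p1, p2, k3] as OpenCV has them; the pictures are not rectified), "origin" and "rotation" of the camera in the world. Camera axes: x right, y down, z forward; pixel columns grow to the right and rows downward; lengths in m; the calibration is good to about 2 mm. A picture is of the moment at which its call begins: read the wrist's pose just before it. camera_info takes no time and is no camera call; for the wrist camera it gives the pose at the moment of the call.
- hand_in(): hands the job in, once; it reports no verdict.
The state is a dict: "clock": time; "joint_pos": joint angles; "joint_velocities": joint speeds; "tau": joint torques, N m; "position": TCP position; "ee_rot": TCP orientation; "ft_force": force on the tool from outside, world axes, zero at the start; "torque": the same for the moment, N m; "grip_width": opening from 0.0 (shut) to 1.0 (fully open).
Only numpy, scipy, OpenCV 4.12 (cv2) and the standard library are available. Lean on these libraries where they do the work, as an engineer would, in place of code of your own. Each camera call takes 0.05 s, during which the arm holds its last target. There are 200 camera calls.

TASK

Push the row of five circuit breakers along the rail as one train until it is butted tight against the grey end clamp (not the green and yellow earth terminal), so that the comb busbar will fit. Push gently with the fingertips on the outer face of the breaker at the row's other end: do not grip or lift a breaker, do not touch the three middle ones, and keep the row together. Then back away, leaving the screwdriver, jar and busbar where they are.

Things in the scene. Friction and masses are not known exactly. Their poses are not given: they have to be found in the camera images.
- panel: bare metal mounting plate 150 x 460 mm, 4 mm thick, fixed on the bench, with a 35 mm wide steel top-hat rail 420 mm long along its middle; origin at the centre of its underside (bench level), y axis along the rail, z up. The rail's top is 11.5 mm above the bench; the breakers slide on it with light friction (1 to 4 N for the whole row). The breakers' toggles end 78.5 mm above the bench: mind a wide gripper body when pushing low.
- end_clamp: the stop: grey plastic end clamp with one screw on top, fixed on the rail near one end (either end: it and the earth terminal change places), 10 mm thick along the rail (y), 50 mm across it (x), 40 mm tall above the rail's top; origin at its middle, at the rail's top (11.5 mm above the bench); axes as the panel's.
- earth_terminal: green terminal with a yellow top, fixed on the rail near the other end, 12 mm thick along the rail, 60 mm across, 42 mm tall above the rail's top; origin and axes as for the end clamp. Not the stop.
- screwdriver: loose screwdriver about 190 mm long lying on the bench beside the plate, on the robot's side; leave alone.
- jar: loose empty glass jar, 68 mm across, 75 mm tall, on the bench beside the plate on the robot's side; origin at the centre of its underside; leave alone.
- comb_busbar: loose comb busbar, grey bar 92 mm long, 12 mm wide, 10 mm high with copper teeth, on the bench beyond the plate; leave alone.
- breaker_1: white circuit breaker with grey side faces and a blue toggle, the end of the row towards the panel's -y; 18 mm thick along the rail (y), flat y faces touching its neighbours; 86 mm across (x) up to 42 mm above the rail's top, then a nose 45 mm across up to 58 mm; toggle to 67 mm. 0.09 to 0.15 kg, hooked on the rail: it only slides along it. Origin in its middle at the rail's top; axes as the panel's.
- breaker_2: white circuit breaker with grey side faces and a blue toggle, second in the row; 18 mm thick along the rail (y), flat y faces touching its neighbours; 86 mm across (x) up to 42 mm above the rail's top, then a nose 45 mm across up to 58 mm; toggle to 67 mm. 0.09 to 0.15 kg, hooked on the rail: it only slides along it. Origin in its middle at the rail's top; axes as the panel's.
- breaker_3: white circuit breaker with grey side faces and a blue toggle, the middle of the row; 18 mm thick along the rail (y), flat y faces touching its neighbours; 86 mm across (x) up to 42 mm above the rail's top, then a nose 45 mm across up to 58 mm; toggle to 67 mm. 0.09 to 0.15 kg, hooked on the rail: it only slides along it. Origin in its middle at the rail's top; axes as the panel's.
- breaker_4: white circuit breaker with grey side faces and a blue toggle, fourth in the row; 18 mm thick along the rail (y), flat y faces touching its neighbours; 86 mm across (x) up to 42 mm above the rail's top, then a nose 45 mm across up to 58 mm; toggle to 67 mm. 0.09 to 0.15 kg, hooked on the rail: it only slides along it. Origin in its middle at the rail's top; axes as the panel's.
- breaker_5: white circuit breaker with grey side faces and a blue toggle, the end of the row towards the panel's +y; 18 mm thick along the rail (y), flat y faces touching its neighbours; 86 mm across (x) up to 42 mm above the rail's top, then a nose 45 mm across up to 58 mm; toggle to 67 mm. 0.09 to 0.15 kg, hooked on the rail: it only slides along it. Origin in its middle at the rail's top; axes as the panel's.
Not all that is in view belongs to the job. Leave any purple look-alike of the breaker_1 alone.

How it is judged:
At the end, for the whole second after the job is handed in: The leading breaker stands against the end clamp (gap under 2.5 mm), the five stand together (gaps under 2 mm in all), upright on the rail and at rest; screwdriver, jar and busbar within 15 mm of their start (distance between any of breaker_1, breaker_5 and end_clamp below 0.0165 m and distance between breaker_1 and breaker_5 below 0.074 m and angle between each of breaker_1, breaker_2, breaker_3, breaker_4, breaker_5's own z axis and vertical below 0.05 rad and height (world z) of each of breaker_1, breaker_2, breaker_3, breaker_4, breaker_5 below 0.0135 m and linear speed of each of breaker_1, breaker_2, breaker_3, breaker_4, breaker_5 below 0.01 m/s and distance of each of screwdriver, jar, comb_busbar from where it was at the start of the episode below 0.015 m); the robot touches nothing.
It fails at once if a breaker is taken between the fingers, lifted or tipped (height (world z) of any of breaker_1, breaker_2, breaker_3, breaker_4, breaker_5 above 0.0155 m or angle between any of breaker_1, breaker_2, breaker_3, breaker_4, breaker_5's own z axis and vertical above 0.12 rad or (x of the grasp point in the frame of breaker_1 between -0.02 and 0.02 m and y of the grasp point in the frame of breaker_1 between -0.009 and 0.009 m and z of the grasp point in the frame of breaker_1 below 0.058 m) or (x of the grasp point in the frame of breaker_2 between -0.02 and 0.02 m and y of the grasp point in the frame of breaker_2 between -0.009 and 0.009 m and z of the grasp point in the frame of breaker_2 below 0.058 m) or (x of the grasp point in the frame of breaker_3 between -0.02 and 0.02 m and y of the grasp point in the frame of breaker_3 between -0.009 and 0.009 m and z of the grasp point in the frame of breaker_3 below 0.058 m) or (x of the grasp point in the frame of breaker_4 between -0.02 and 0.02 m and y of the grasp point in the frame of breaker_4 between -0.009 and 0.009 m and z of the grasp point in the frame of breaker_4 below 0.058 m) or (x of the grasp point in the frame of breaker_5 between -0.02 and 0.02 m and y of the grasp point in the frame of breaker_5 between -0.009 and 0.009 m and z of the grasp point in the frame of breaker_5 below 0.058 m)).
It fails at once if one of the three middle breakers is touched (contact force between the fingers and breaker_2 above 1 N or contact force between the fingers and breaker_3 above 1 N or contact force between the fingers and breaker_4 above 1 N).
It fails at once if the row comes apart by more than 6 mm (distance between breaker_1 and breaker_5 above 0.0785 m).
It fails at once if a breaker is shoved faster than 0.3 m/s, or rammed against the end clamp with more than 60 N (linear speed of any of breaker_1, breaker_2, breaker_3, breaker_4, breaker_5 above 0.3 m/s or contact force between any of breaker_1, breaker_5 and end_clamp above 60 N).
It fails at once if the screwdriver, the jar or the busbar is moved by more than 15 mm (distance of any of screwdriver, jar, comb_busbar from where it was at the start of the episode above 0.015 m).
It also fails if it takes over 35 s, if anything falls off the work surface, if the arm or the gripper's body presses on something with over 40 N, if the wrist force passes 120 N, or if a joint passes its speed limit or range.

## Working session

There is one attempt and no reset: what is moved stays moved. The work goes in short steps, Python scripts to look and compute and a tool call to move; the robot and the scene stay as the last step left them, time stands still between calls to the robot, and variables do not carry over. Pictures are saved under pics/ and viewed, about 8 in all and at most 12, crops included, and the job is handed in when it is done.

Besides the shell and the picture viewer there is one more tool, called after "Emit:" as name([rows], argument=value, ...), one row to a line, values as JSON. move_arm: Moves the arm, as the interface text tells. Its arguments: {"type":"object","properties":{"moves":{"type":"array","items":{"type":"array"}},"squeeze":{"type":"number"}},"required":["moves"]}

```bash
mkdir -p pics; cat > h.py <<'E'
import numpy as np, cv2
from workcell import get_obs, camera, camera_info, hand_in
def KD(c): return np.array([[c['fx'],0,c['cx']],[0,c['fy'],c['cy']],[0,0,1.]]), np.array(c['D'],float)
def R_(c):
    r=np.array(c['rotation'],float)
    if r.shape==(4,):
        from scipy.spatial.transform import Rotation; return Rotation.from_quat(r).as_matrix()
    return r
def px2w(c,uv,z):
    K,D=KD(c); n=cv2.undistortPoints(np.array(uv,float).reshape(-1,1,2),K,D)[:,0]
    d=np.c_[n,np.ones(len(n))]@R_(c).T; o=np.array(c['origin']); z=np.broadcast_to(z,len(n))
    return o+d*((z-o[2])/d[:,2])[:,None]
def w2px(c,P):
    K,D=KD(c);R=R_(c); o=np.array(c['origin'])
    return cv2.projectPoints(np.array(P,float).reshape(-1,3),cv2.Rodrigues(R.T)[0],-R.T@o,K,D)[0][:,0]
def snap(n,f):
    im=camera(n); cv2.imwrite('pics/'+f,im[:,:,::-1]); return im
E
python3 - <<'E'
from h import *
print(get_obs())
for n in ['scene','side','wrist']:
    print(n,camera_info(n)); 
a=snap('scene','scene1.png'); b=snap('side','side1.png')
E
```

```text
{'clock': 0.0, 'joint_pos': array([-1.31758179,  0.33284931, -0.06471421,  1.46095688,  0.02161478,
        1.34993365, -0.08851162]), 'joint_velocities': array([ 0.00089198,  0.00113102,  0.00131855, -0.00058172,  0.00208358,
        0.00094999,  0.00255841]), 'tau': array([-5.72228873e-04, -6.25452733e+01,  4.84745088e-02, -3.91596293e+01,
        1.60555582e-02,  9.93933761e-03,  6.27992267e-05]), 'position': array([0.17010273, 0.60099755, 0.23052265]), 'ee_rot': array([ 1.37457453e-01,  9.90507406e-01, -7.23003824e-04, -6.00605632e-05]), 'ft_force': array([ 1.29286818, -0.15701074, -0.23900347]), 'torque': array([ 0.00500454,  0.0333676 , -0.00800435]), 'grip_width': 0.9991187186036549}
scene {'fx': 415.4932660984644, 'fy': 415.4932660984644, 'cx': 278.75865937301626, 'cy': 207.26783639348653, 'D': array([0.04058376, 0.        , 0.        , 0.        , 0.        ]), 'origin': array([ 0.80914582, -0.59067102,  0.68987638]), 'rotation': array([ 0.90409375,  0.22497744, -0.08295567, -0.35372023])}
side {'fx': 387.68856606067254, 'fy': 387.68856606067254, 'cx': 277.1531384120726, 'cy': 208.91291829966804, 'D': array([-0.09630301,  0.        ,  0.        ,  0.        ,  0.        ]), 'origin': array([ 0.11186291, -0.45382479,  0.70991683]), 'rotation': array([ 0.85205824, -0.38953923,  0.13978306, -0.32049435])}
wrist {'fx': 293.1019835782307, 'fy': 293.1019835782307, 'cx': 281.91060791997853, 'cy': 208.626559838289, 'D': array([-0.01817492,  0.        ,  0.        ,  0.        ,  0.        ]), 'origin': array([0.08958594, 0.6246456 , 0.37288876]), 'rotation': array([0.78665292, 0.59501993, 0.09850028, 0.13200819])}
```

View pics/scene1.png

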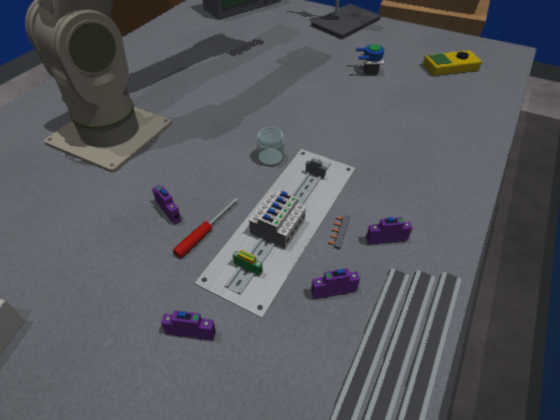

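View pics/side1.png

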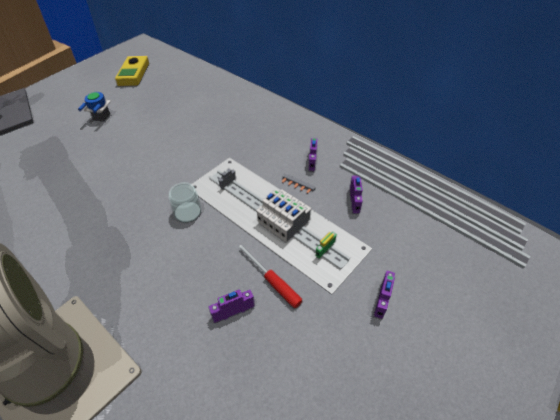

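The scene view shows the row at about (277,218), the green and yellow earth terminal at (247,262) and the grey end clamp at (316,168). There are purple decoys at (166,203), (188,324), (335,283) and (389,231), which I'll leave alone. The grey block with a screw at (316,168) fits as the stop, and I'll check it in an enlarged crop.

```bash
python3 - <<'E'
from h import *
a=cv2.imread('pics/scene1.png')[140:315,190:370]
b=cv2.imread('pics/side1.png')[145:300,180:380]
a=cv2.resize(a,(400,389),interpolation=cv2.INTER_CUBIC); b=cv2.resize(b,(400,310),interpolation=cv2.INTER_CUBIC)
o=np.zeros((389,800,3),np.uint8); o[:,:400]=a; o[:310,400:]=b
o=np.vstack([cv2.resize(o,(800,389))]); cv2.imwrite('pics/crop1.png',o)
c=camera_info('scene'); s=camera_info('side')
print('scene corners',px2w(c,[(303,150),(355,171),(261,307),(202,281)],.004).round(3))
print('side corners',px2w(s,[(229,159),(370,248),(332,287),(193,188)],.004).round(3))
E
```

```text
scene corners [[ 0.483  0.177  0.004]
 [ 0.629  0.165  0.004]
 [ 0.608 -0.265  0.004]
 [ 0.481 -0.269  0.004]]
side corners [[ 0.618  0.173  0.004]
 [ 0.615 -0.278  0.004]
 [ 0.481 -0.271  0.004]
 [ 0.481  0.164  0.004]]
```

View pics/crop1.png

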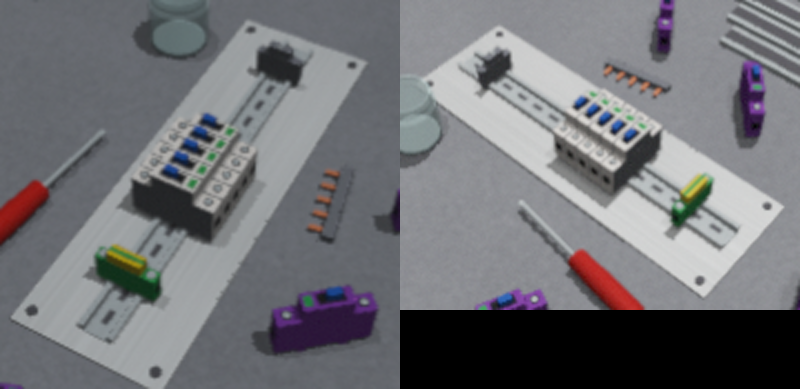

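The crop confirms it. The stop is the grey block with the screw at the +y end (crop (280,62)), and the green and yellow block at the -y end is the earth terminal. Next I'll fit the panel and the positions along the rail.

```bash
python3 - <<'E'
from h import *
from scipy.optimize import least_squares
c=camera_info('scene'); s=camera_info('side')
L=np.array([(-.075,.23),(.075,.23),(.075,-.23),(-.075,-.23)])
ps=np.array([(301.6,149),(355.2,168.8),(261.1,313.3),(195.4,282.7)]); pd=np.array([(230,158),(371.5,248),(333,293)])
def W(p,l,z):
    l=np.asarray(l,float); C,S=np.cos(p[2]),np.sin(p[2])
    return np.c_[p[0]+C*l[:,0]-S*l[:,1],p[1]+S*l[:,0]+C*l[:,1],np.broadcast_to(z,len(l))]
f=lambda p:np.r_[(w2px(c,W(p,L,.004))-ps).ravel(),(w2px(s,W(p,L[[1,2,3]],.004))-pd).ravel()]
r=least_squares(f,[.55,-.05,0],loss='soft_l1'); p=r.x; print(p,f(p).round(1))
C,S=np.cos(p[2]),np.sin(p[2])
def loc(P): d=P[:,:2]-p[:2]; return np.c_[C*d[:,0]+S*d[:,1],-S*d[:,0]+C*d[:,1]].round(4)
def sc(u,v): return (190+u/2.2222,140+v/2.2222)
def sd(u,v): return (180+(u-400)/2,145+v/2)
# nominal overlay: row center t, clamp, earth
np.save('panel.npy',p)
print('row -y face top-left/nose', loc(px2w(c,[sc(133,180),sc(216,201)],.0535)))
print('earth top', loc(px2w(c,[sc(107,248),sc(147,263)],.0535)))
print('earth top side', loc(px2w(s,[sd(680,203),sd(708,180)],.0535)))
print('row +y end side body top far/near',loc(px2w(s,[sd(556,124)],.0535)), loc(px2w(s,[sd(613,155),sd(660,128)],.0535)))
# overlay boxes
def box(im,cam,x,y0,y1,z0,z1,col,f,off,k):
    pts=w2px(cam,np.vstack([W(p,[(-x,y0),(x,y0),(x,y1),(-x,y1)],z) for z in(z0,z1)]))
    pts=((pts-off)*k).astype(int)
    for i in range(4):
        for a,b in((i,(i+1)%4),(4+i,4+(i+1)%4),(i,i+4)): cv2.line(im,tuple(map(int,pts[a])),tuple(map(int,pts[b])),col,1)
ims=[]
for f,cam,o,h,w in(('scene1',c,(190,140),175,180),('side1',s,(180,145),155,200)):
    k=4 if 0 else 2.2
    k=400/w; im=cv2.resize(cv2.imread(f'pics/{f}.png')[o[1]:o[1]+h,o[0]:o[0]+w],None,fx=k*1.0,fy=k*1.0,interpolation=cv2.INTER_CUBIC)
    box(im,cam,.075,-.23,.23,0,.004,(255,0,255),f,np.array(o),k)
    box(im,cam,.043,-.045-.01,.035,.0115,.0535,(0,0,255),f,np.array(o),k)
    box(im,cam,.025,.17,.18,.0115,.0515,(0,255,255),f,np.array(o),k)
    box(im,cam,.030,-.146,-.134,.0115,.0535,(255,255,0),f,np.array(o),k)
    ims.append(cv2.copyMakeBorder(im,0,400-im.shape[0],0,400-im.shape[1],0))
cv2.imwrite('pics/ov1.png',np.hstack(ims))
E
```

```text
[ 0.54757144 -0.05057776 -0.01512316] [-0.4 -0.6  0.6 -1.4  0.6  3.9 -1.5 -0.1 -0.2 -1.3  0.9 -0.1 -1.   0.2]
row -y face top-left/nose [[-0.0384 -0.0808]
 [ 0.039  -0.066 ]]
earth top [[-0.018  -0.1568]
 [ 0.0197 -0.1537]]
earth top side [[-0.0293 -0.1588]
 [ 0.0138 -0.1627]]
row +y end side body top far/near [[-0.0357  0.0127]] [[-0.0271 -0.0649]
 [ 0.037  -0.0789]]
```

View pics/ov1.png

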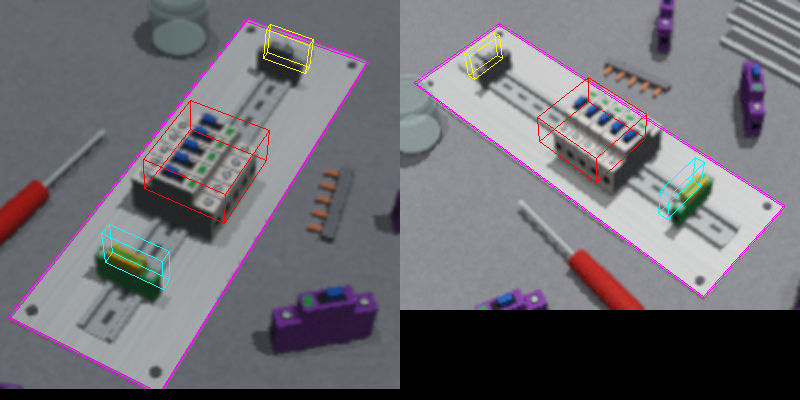

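The panel outline fits well at (0.548, -0.051) with a yaw of -0.015. In panel coordinates the row's -y face is at y ≈ -0.073 and the earth terminal at about -0.157, so there is a gap of roughly 75 mm for the closed fingers. First I turn the tool and shut the gripper.

Emit:
move_arm([
  [[0,0,0],[0,0,10.7],0],
  [[0,0,0],[0,0,10.7],0],
  [[0,0,0],[0,0,10.7],0],
  [[0,0,0],[0,0,10.7],0],
  [[0,0,0],[0,0,10.7],0],
], squeeze=20)

```text
clock: 0.72
position: [0.1701, 0.6012, 0.2308]
ee_rot: [0.571, 0.821, -0.0, 0.0]
ft_force: [0.3, -0.0, 0.4]
grip_width: 0.001
```

Emit:
move_arm([
  [[0,0,0],[0,0,10.7],0],
  [[0,0,0],[0,0,10.7],0],
  [[-1,1,0],[0,0,0],0],
  [[-1,1,0],[0,0,0],0],
  [[-1,1,0],[0,0,0],0],
])

```text
clock: 1.35
position: [0.2449, 0.5245, 0.2309]
ee_rot: [0.711, 0.703, -0.0, 0.0]
ft_force: [-0.0, 0.2, -0.0]
grip_width: 0.005
```

Emit:
move_arm([
  [[-1,1,0],[0,0,0],0],
  [[-1,1,0],[0,0,0],0],
  [[-1,1,0],[0,0,0],0],
  [[-1,1,0],[0,0,0],0],
  [[-1,1,0],[0,0,0],0],
])

```text
clock: 1.98
position: [0.3683, 0.3979, 0.231]
ee_rot: [0.711, 0.703, -0.0, -0.0]
ft_force: [-0.0, 0.2, -0.0]
grip_width: -0.002
```

Emit:
move_arm([
  [[-1,1,0],[0,0,0],0],
  [[-1,1,0],[0,0,0],0],
  [[-1,1,0],[0,0,0],0],
  [[-1,1,0],[0,0,0],0],
  [[-1,1,0],[0,0,0],0],
])

```text
clock: 2.6
position: [0.4917, 0.2715, 0.231]
ee_rot: [0.711, 0.703, -0.0, -0.0]
ft_force: [0.3, 0.9, 0.1]
grip_width: 0.0
```

Emit:
move_arm([
  [[-1,1,0],[0,0,0],0],
  [[-1,1,0],[0,0,0],0],
  [[-1,0,0],[0,0,0],0],
  [[-1,0,0],[0,0,0],0],
  [[-1,0,0],[0,0,0],0],
])

```text
clock: 3.22
position: [0.5388, 0.1458, 0.2313]
ee_rot: [0.711, 0.703, 0.0, -0.0]
ft_force: [0.4, -0.4, 0.2]
grip_width: -0.002
```

Emit:
move_arm([
  [[-1,0,0],[0,0,0],0],
  [[-1,0,0],[0,0,0],0],
  [[-1,0,0],[0,0,0],0],
  [[-1,0,0],[0,0,0],0],
  [[-1,0,0],[0,0,0],0],
])

```text
clock: 3.85
position: [0.5372, 0.021, 0.2313]
ee_rot: [0.711, 0.703, 0.0, -0.0]
ft_force: [0.1, -0.3, 0.8]
grip_width: 0.0
```

Emit:
move_arm([
  [[-1,0,0],[0,0,0],0],
  [[-1,0,0],[0,0,0],0],
  [[-1,0,0],[0,0,0],0],
  [[-1,0,0],[0,0,0],0],
  [[-1,0,0],[0,0,0],0],
])

```text
clock: 4.47
position: [0.5357, -0.1037, 0.2313]
ee_rot: [0.711, 0.703, 0.0, -0.0]
ft_force: [-0.2, 0.9, 0.4]
grip_width: 0.002
```

Emit:
move_arm([
  [[-1,0.2,0],[0,0,0],0],
  [[-1,0.3,0],[0,0,0],0],
  [[-0.4,0,1],[0,0,0],0],
  [[0,0,1],[0,0,0],0],
  [[0,0,0],[0,0,0],0],
])

```text
clock: 5.1
position: [0.5467, -0.1628, 0.1799]
ee_rot: [0.711, 0.703, -0.001, -0.002]
ft_force: [0.8, -0.3, 0.2]
grip_width: -0.0
```

```bash
python3 - <<'E'
from h import *
o=get_obs();print(o['position'].round(4))
c=camera_info('wrist'); print(c['origin'],c['rotation'])
w=snap('wrist','w1.png'); s=camera('side')[145:355,180:460]
s=s[:,:,::-1]
cv2.imwrite('pics/v1.png',np.hstack([cv2.resize(w[:,:,::-1],(400,300)),cv2.resize(s,(400,300))]))
p=np.load('panel.npy');C,S=np.cos(p[2]),np.sin(p[2])
E
```

```text
[ 0.5467 -0.1628  0.1799]
[ 0.54850266 -0.0783124   0.32236994] [ 0.98629941 -0.00563866 -0.00319662  0.16483766]
```

View pics/v1.png

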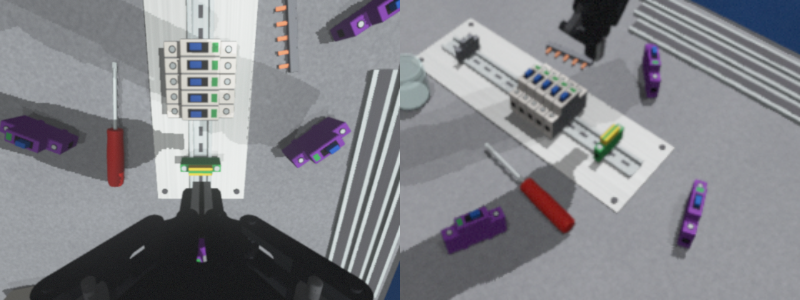

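Wrist view: the row spans rows 40 to 118, the earth terminal is at row 165, and the fingers are over the gap. I'll compute the positions along the rail from it.

```bash
python3 - <<'E'
from h import *
c=camera_info('wrist')
f=1.4
P=px2w(c,[(200*f,118*f),(200*f,40*f),(200*f,157*f),(165*f,100*f),(236*f,100*f)],.0535);print('row-y,row+y,earth edge,L,R\n',P.round(4))
print(w2px(c,[[.5467,-.1628,.05]])/f)
E
```

```text
row-y,row+y,earth edge,L,R
 [[ 0.5469 -0.1291  0.0535]
 [ 0.5482 -0.0375  0.0535]
 [ 0.5461 -0.1836  0.0535]
 [ 0.5028 -0.1056  0.0535]
 [ 0.5929 -0.1066  0.0535]]
[[200.20628431 141.92118706]]
```

Emit:
move_arm([
  [[0,0,1],[0,0,0],0],
  [[0,0,1],[0,0,0],0],
  [[0,0,1],[0,0,0],0],
  [[0,0,1],[0,0,0],0],
  [[0,0,1],[0,0,0],0],
])

```text
clock: 5.82
position: [0.5493, -0.163, 0.057]
ee_rot: [0.711, 0.703, 0.001, 0.001]
ft_force: [-0.3, 0.2, 0.1]
grip_width: -0.003
```

Emit:
move_arm([
  [[0,0,0.5],[0,0,0],0],
  [[0,0,0.5],[0,0,0],0],
  [[0.2,0,0],[0,0,0],0],
  [[0.2,0,0],[0,0,0],0],
  [[0.2,0,0],[0,0,0],0],
])

```text
clock: 6.45
position: [0.549, -0.1478, 0.0319]
ee_rot: [0.711, 0.703, 0.0, 0.0]
ft_force: [0.8, 0.5, 0.1]
grip_width: -0.003
```

Emit:
move_arm([
  [[0.1,0,0],[0,0,0],0],
  [[0.1,0,0],[0,0,0],0],
  [[0.1,0,0],[0,0,0],0],
  [[0.1,0,0],[0,0,0],0],
  [[0.1,0,0],[0,0,0],0],
])

```text
clock: 7.08
position: [0.5487, -0.1359, 0.0313]
ee_rot: [0.712, 0.703, -0.0, 0.0]
ft_force: [-0.2, -1.0, 0.6]
grip_width: -0.002
```

Emit:
move_arm([
  [[0.15,0,0],[0,0,0],0],
  [[0.15,0,0],[0,0,0],0],
  [[0.15,0,0],[0,0,0],0],
  [[0.15,0,0],[0,0,0],0],
  [[0.15,0,0],[0,0,0],0],
])

```text
clock: 7.7
position: [0.5489, -0.1167, 0.0313]
ee_rot: [0.711, 0.703, 0.0, -0.0]
ft_force: [-0.3, -1.4, 1.2]
grip_width: -0.003
```

```bash
python3 - <<'E'
from h import *
c=camera_info('scene');s=camera_info('side')
print(px2w(c,[(190+259/2.2222,140+67/2.2222),(190+300/2.2222,140+83/2.2222)],.0115).round(4))
print(px2w(s,[(180+78/2,145+84/2)],.0115).round(4))
o=get_obs();print(o['position'],o['ft_force'])
w=camera('wrist')[:,:,::-1]; s=camera('side')[135:345,150:430][:,:,::-1]
cv2.imwrite('pics/v2.png',np.hstack([cv2.resize(w,(400,300)),cv2.resize(s,(400,300))]))
E
```

```text
[[0.5266 0.1041 0.0115]
 [0.5761 0.102  0.0115]]
[[0.5227 0.1098 0.0115]]
[ 0.54894968 -0.11674563  0.03128499] [-0.34561884 -1.40695577  1.17696842]
```

View pics/v2.png

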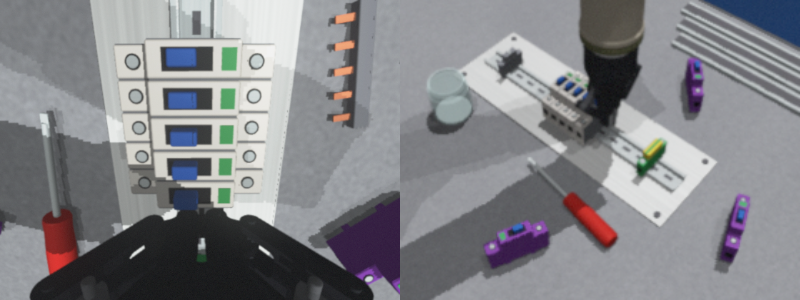

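The fingertips are on the outer face of breaker_1 and the row is moving as one. The clamp's near face is at y ≈ 0.104, so about 115 mm is left.

Emit:
move_arm([
  [[0.2,0,0],[0,0,0],0],
  [[0.2,0,0],[0,0,0],0],
  [[0.2,0,0],[0,0,0],0],
  [[0.2,0,0],[0,0,0],0],
  [[0.2,0,0],[0,0,0],0],
])

```text
clock: 8.43
position: [0.5492, -0.0916, 0.0313]
ee_rot: [0.711, 0.703, 0.0, -0.0]
ft_force: [0.3, -0.1, 0.6]
grip_width: 0.002
```

Emit:
move_arm([
  [[0.2,0,0],[0,0,0],0],
  [[0.2,0,0],[0,0,0],0],
  [[0.2,0,0],[0,0,0],0],
  [[0.2,0,0],[0,0,0],0],
  [[0.2,0,0],[0,0,0],0],
])

```text
clock: 9.05
position: [0.5495, -0.0667, 0.0313]
ee_rot: [0.711, 0.703, 0.0, -0.0]
ft_force: [-0.5, -1.2, -0.2]
grip_width: 0.004
```

Emit:
move_arm([
  [[0.2,0,0],[0,0,0],0],
  [[0.2,0,0],[0,0,0],0],
  [[0.2,0,0],[0,0,0],0],
  [[0.2,0,0],[0,0,0],0],
  [[0.1,0,0],[0,0,0],0],
])

```text
clock: 9.68
position: [0.5498, -0.044, 0.0313]
ee_rot: [0.711, 0.703, 0.0, -0.0]
ft_force: [0.5, -1.4, -0.1]
grip_width: 0.001
```

Emit:
move_arm([
  [[0.15,0,0],[0,0,0],0],
  [[0.15,0,0],[0,0,0],0],
  [[0.15,0,0],[0,0,0],0],
  [[0.15,0,0],[0,0,0],0],
  [[0.1,0,0],[0,0,0],0],
])

```text
clock: 10.3
position: [0.55, -0.0267, 0.0313]
ee_rot: [0.711, 0.703, 0.0, -0.0]
ft_force: [-0.4, -1.1, -0.8]
grip_width: 0.002
```

Emit:
move_arm([
  [[0.06,0,0],[0,0,0],0],
  [[0.06,0,0],[0,0,0],0],
  [[0.06,0,0],[0,0,0],0],
  [[0.06,0,0],[0,0,0],0],
  [[0.06,0,0],[0,0,0],0],
])

```text
clock: 10.92
position: [0.5501, -0.0194, 0.0313]
ee_rot: [0.711, 0.703, 0.0, -0.0]
ft_force: [0.7, -1.0, -0.5]
grip_width: -0.002
```

Emit:
move_arm([
  [[0.06,0,0],[0,0,0],0],
  [[0.06,0,0],[0,0,0],0],
  [[0.06,0,0],[0,0,0],0],
])

```text
clock: 11.3
position: [0.5502, -0.0149, 0.0313]
ee_rot: [0.711, 0.703, 0.0, -0.0]
ft_force: [0.1, -1.5, -1.2]
grip_width: -0.001
```

Emit:
move_arm([
  [[0.06,0,0],[0,0,0],0],
  [[0.06,0,0],[0,0,0],0],
  [[0.06,0,0],[0,0,0],0],
  [[0.06,0,0],[0,0,0],0],
])

```text
clock: 11.8
position: [0.5502, -0.0089, 0.0313]
ee_rot: [0.711, 0.703, 0.0, -0.0]
ft_force: [0.4, -1.2, -1.1]
grip_width: 0.002
```

```bash
python3 - <<'E'
from h import *
w=camera('wrist')[:,:,::-1]; s=camera('scene')[130:255,230:360][:,:,::-1]
cv2.imwrite('pics/v3.png',np.hstack([cv2.resize(w[:300,100:460],(400,333)),cv2.resize(s,(346,333),interpolation=cv2.INTER_CUBIC)]))
o=get_obs();print(o['position'],o['ft_force'])
E
```

```text
[ 0.5502849  -0.0087035   0.03131164] [-0.1497876   0.39644083 -0.40038393]
```

View pics/v3.png

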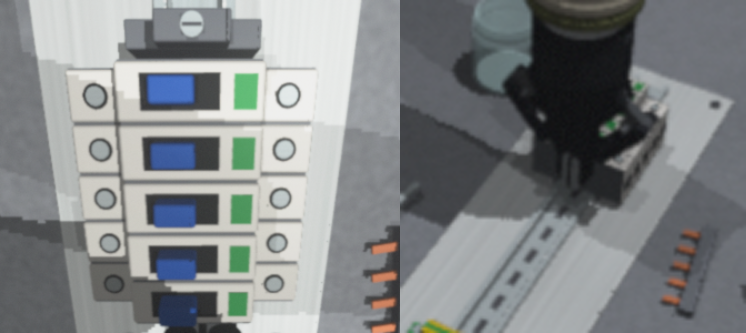

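The row is together with only a few mm left to the clamp (wrist crop, rows 57 to 68). I'll creep in and watch the force.

Emit:
move_arm([
  [[0.05,0,0],[0,0,0],0],
  [[0.05,0,0],[0,0,0],0],
  [[0.05,0,0],[0,0,0],0],
  [[0.05,0,0],[0,0,0],0],
])

```text
clock: 12.4
position: [0.5503, -0.004, 0.0313]
ee_rot: [0.711, 0.703, 0.0, -0.0]
ft_force: [-0.2, -1.3, 0.7]
grip_width: -0.003
```

Emit:
move_arm([
  [[0.04,0,0],[0,0,0],0],
  [[0.04,0,0],[0,0,0],0],
  [[0.04,0,0],[0,0,0],0],
])

```text
clock: 12.78
position: [0.5503, -0.001, 0.0313]
ee_rot: [0.711, 0.703, 0.0, 0.0]
ft_force: [-0.9, -5.4, 1.6]
grip_width: 0.004
```

Emit:
move_arm([
  [[0.02,0,0],[0,0,0],0],
  [[0,0,0],[0,0,0],0],
])

```text
clock: 13.02
position: [0.5503, -0.001, 0.0313]
ee_rot: [0.712, 0.703, -0.0, 0.0]
ft_force: [-0.0, -4.5, 0.6]
grip_width: 0.001
```

Emit:
move_arm([
  [[0.02,0,0],[0,0,0],0],
  [[0,0,0],[0,0,0],0],
])

```text
clock: 13.28
position: [0.5503, -0.001, 0.0313]
ee_rot: [0.712, 0.702, -0.0, 0.0]
ft_force: [-0.6, -6.0, 1.2]
grip_width: -0.001
```

The position has stalled while the force rises from about 1.2 N to 6 N, so the row is butted. One more small press, then I back away.

Emit:
move_arm([
  [[0.04,0,0],[0,0,0],0],
  [[0.04,0,0],[0,0,0],0],
  [[0,0,0],[0,0,0],0],
])

```text
clock: 13.65
position: [0.5502, -0.001, 0.0313]
ee_rot: [0.712, 0.702, -0.001, 0.001]
ft_force: [-1.0, -11.7, 1.5]
grip_width: -0.001
```

Emit:
move_arm([
  [[-0.1,0,0],[0,0,0],0],
  [[-0.3,0,0],[0,0,0],0],
  [[-0.7,0,0],[0,0,0],0],
  [[-0.5,0,-0.5],[0,0,0],0],
  [[0,0,-1],[0,0,0],0],
])

```text
clock: 14.28
position: [0.5492, -0.0403, 0.0693]
ee_rot: [0.712, 0.702, -0.001, -0.0]
ft_force: [-0.3, 0.3, 0.4]
grip_width: -0.001
```

Emit:
move_arm([
  [[0,0,-1],[0,0,0],0],
  [[-0.5,0,-1],[0,0,0],0],
  [[-0.5,0,-1],[0,0,0],0],
  [[-0.5,0,-1],[0,0,0],0],
  [[0,0,0],[0,0,0],0],
])

```text
clock: 14.9
position: [0.5503, -0.0777, 0.1714]
ee_rot: [0.712, 0.702, 0.002, 0.001]
ft_force: [-0.1, -0.1, -1.3]
grip_width: 0.003
```

```bash
python3 - <<'E'
from h import *
w=camera('wrist')[:,:,::-1]; s=camera('side')[145:305,160:400][:,:,::-1]
cv2.imwrite('pics/v4.png',np.hstack([cv2.resize(w[:300,100:460],(400,333)),cv2.resize(s,(400,333),interpolation=cv2.INTER_CUBIC)]))
c=camera_info('wrist'); print(get_obs()['position'])
f=.9
np.save('wc.npy',c,allow_pickle=True)
E
```

```text
[ 0.54929903 -0.07577299  0.1689273 ]
```

View pics/v4.png

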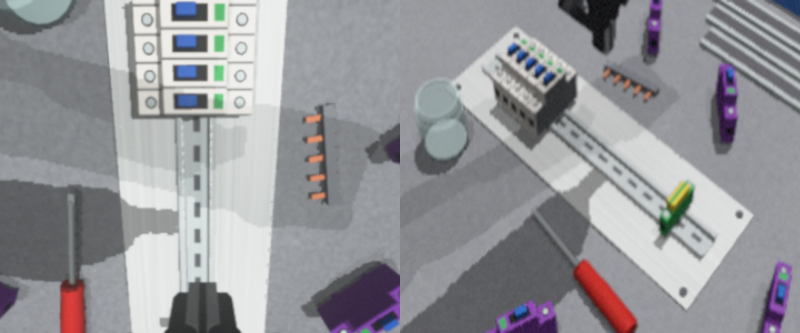

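The row stands in place and together, and the loose items haven't moved. The wrist view cuts off the clamp joint, so I'll take one look at it from above.

Emit:
move_arm([
  [[1,0,-0.5],[0,0,0],0],
  [[1,0,-0.5],[0,0,0],0],
  [[1,0,0],[0,0,0],0],
  [[0,0,0],[0,0,0],0],
])

```text
clock: 15.5
position: [0.5499, 0.0021, 0.1928]
ee_rot: [0.71, 0.704, -0.0, -0.001]
ft_force: [-0.6, 0.1, -0.2]
grip_width: 0.002
```

```bash
python3 - <<'E'
from h import *
o=get_obs();print(o['position'],o['ft_force'],o['clock'])
w=camera('wrist')[:,:,::-1]
cv2.imwrite('pics/v5.png',cv2.resize(w[20:260,150:410],(650,600),interpolation=cv2.INTER_CUBIC))
E
```

```text
[0.54985804 0.00209007 0.19284963] [-0.58324317  0.05618785 -0.18974748] 15.5
```

View pics/v5.png

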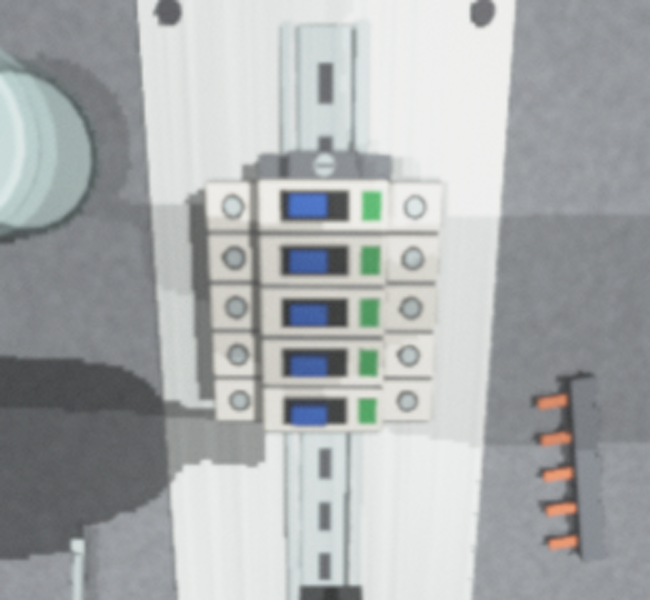

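The wrist view shows breaker_5 flush with the grey clamp (crop row 180) and all five evenly spaced with no gap. The arm is clear of everything.

```bash
python3 -c "
from workcell import *
print(hand_in())"
```

```text
the job is handed in; nothing more can be done
None
```

The five breakers are now butted tight against the grey end clamp at the +y end of the rail, and the job is handed in. I pushed with the shut fingertips low on the outer face of breaker_1, about 125 mm along the rail, at no more than 40 mm/s.

- **Contact with the clamp:** the push force stayed around 1 to 1.5 N while sliding. It then rose to 11.7 N while the fingers stopped moving, so the row was hard against the clamp.
- **Row:** the last view from above showed no visible gap at the clamp or between the breakers.
- **Loose items:** the screwdriver, jar and busbar looked undisturbed in the pictures, but I did not measure their positions.
- **Robot:** it stood clear of everything at hand-in, about 15.5 s into the 35 s allowed.

None of the checks failed. They did differ by a few millimetres on where the clamp and the row's outer face were before the push, so I relied on the force reading for the final contact.

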